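Seat the keyed filter cover of the sprayer filling unit

ROBOT

A 6-joint arm with a two-finger parallel gripper is mounted at the origin on the work surface. World frame = base frame: x ahead of the robot, y to its left, z up, the work surface at z = 0. Lengths are in m, angles in rad, forces in N, time in s.
With the tool pointing down it reaches from about 0.25 to 0.775 m from the base axis. Payload 4 kg.
Tool frame: the origin (TCP) lies between the finger pads; the fingertips stand 14 mm ahead of it and the grasp point (between the pads) lies 5 mm behind it (robot.nose_length is the distance from the TCP to the fingertips, in m); z points along the fingers, y is the direction in which the jaws open and shut (so a half turn about z gives the same grasp; the last joint's range is limited). The gripper opens to 94 mm and grips with 3 to 60 N. Pads are 16 mm wide; open, the fingers measure 119 mm over their backs; the gripper's body (75 mm by 177 mm) begins 78 mm behind the grasp point.
Start: joints at [1.197, 0.087, 1.371, -0, 1.684, -0.103], TCP at [0.147, 0.53, 0.22] pointing down, gripper open.
Joint ranges: [-3.1, 3.1], [-0.76, 2.03], [0.27, 2.55], [-1.08, 4.22], [0.17, 2.65], [-2.57, 2.57]. Speed limits (rad/s): [2.79, 2.79, 3.14, 3.14, 3.14, 3.14].

INTERFACE

Orientations are given as [roll, pitch, yaw] about the fixed x, y, z axes, in that order (R = Rz(yaw) Ry(pitch) Rx(roll)).
In Python, from bench import robot, eyes, finder gives the robot as it stands.
- The arm moves only by the tool play_rows, never from a script. Its argument "rows" is a list of rows, each an object with "linear": the shift along the tool's x, y, z in cm, a list of three; "spin": the turn about the tool's z in degrees. A call has 1 to 12 rows; each row shifts and turns the commanded pose from where the row before left it, along the tool's axes as they then stand; what a row does not reach is not made up. A row lasts 1/12 s, in which the tool goes at most 41.7 mm and 7.16 degrees, less where a joint would pass 70% of its speed; a pose out of reach is approached as far as the arm can. A call with a gripper value outside its range is refused whole. "claw" is the finger opening in cm, from 0 to 9.4, set as the call begins (left out, the last holds). The fingers move at their own pace and stop on an object; the grip force is fixed at half the most. Time passes only in rows, so rows that do not move let the fingers close. It gives the time, the measured TCP pose, the force and the opening at its end, in the units of the state.
- robot.get_obs(): the state, without advancing time (a new reading comes with each control period).
- eyes.snapshot(name): name is "scene" or "top" or "wrist"; returns a dict with "frame" (400x640x3 uint8, red, green, blue), "fx", "fy", "cx", "cy" (pixels), "rvec" (rotation vector, rad) and "tvec" (3), from world to camera coordinates, as OpenCV has them; the wrist camera has in their place "mount" (4x4, takes a point from camera to tool coordinates, whose origin is the TCP and whose axes are the flange's). Camera axes: x right, y down, z forward; pixel columns grow to the right and rows downward; lengths in m; the calibration is good to about 2 mm. A picture is of the moment at which its call begins: read the wrist's pose just before it. There is no depth.
- robot.close_job(): hands the job in, once; it reports no verdict.
Trained networks look in a picture, given as the dict that the camera call returned (one of the last four; its "shot" number tells which), for a name from the list of things; names that differ only in an ending like _2 or _b are one class to them, and where a whole thing is asked for, a point or a joint stands for the part that bears it (a point fixed in the world has none). Each returns a list of dicts, best first, with "conf" (0 to 1); they miss things now and then, are a little off and sometimes report something else, mostly with a low value. They report only what shows in the picture. A call takes as long as a camera call. They do not tell look-alikes from the thing itself.
- finder.silhouettes(picture, name): "pixels" (400x640 bool, what is visible of it) and "box" ([centre column, centre row, width, height] in pixels, round what is visible of it).
The state is a dict: "time": time; "joint_positions": joint angles; "qvel": joint speeds; "joint_torque": joint torques, N m; "tool_pos": TCP position; "ee_rot": TCP orientation; "wrist_force": force on the tool from outside, world axes, zero at the start; "wrist_torque": the same for the moment, N m; "width": finger opening in m.
Only numpy, scipy, OpenCV 4.12 (cv2) and the standard library are available. Lean on these libraries where they do the work, as an engineer would, in place of code of your own. Each camera call takes 0.05 s, during which the arm holds its last target. There are 200 camera calls.

TASK

Close the filter housing of the sprayer filling unit: with the fingertips, push the grey cover round by its finger peg until the notch in its rim meets the pin on the housing, then press the cover down on its middle until it is fully home and level. Do not lift the cover off or pick it up, and leave everything else where it is; finish clear of it all.

Things in the scene. Friction and masses are not known exactly. Their poses are not given: they have to be found in the camera images.
- housing: Round white filter housing fixed to the table: flange 200 mm across, 10 mm thick; drum 132 mm across, 48 mm high; a 20 mm spindle hidden in its middle. Origin on the drum's upright axis at table height; z up; +x points to the key pin. A black rubber seal collar (124 mm across, top at 58 mm) stands out of the drum and carries the cover.
- seal (a joint): How far the seal collar has been pushed down, m: 0 at the start, 0.008 when the cover is home. It slides stiffly (about 4 to 8 N of push besides the cover's weight; hard stop when the cover is home) and stays where it is left.
- pin_top (a point): Centre of the top of the housing's fixed upright steel key pin: 14 mm diameter, 77 mm from the housing axis, top 57.5 mm above the table. It stands on a bracket 18 mm wide, 44 mm high, that sticks out of the drum to 98 mm from the axis. From above, the outer half of the pin and the bracket show beyond the cover's rim.
- cover: Loose grey cover, 152 mm across, plate 6 mm thick, 0.37 to 0.68 kg, level on the seal, centred by the spindle with about 1.2 mm play. Turns easily either way without end, and stops when not pushed. Origin: centre of the plate's underside, 58 mm above the table, 50 when home; z up; +x to the notch, -x to the finger peg. The pin bars it from going down unless the notch is in line within 3 degrees.
- notch (a point): Middle of the notch in the cover's rim at the underside of the plate, 77 mm from the cover's centre. The notch is open to the outside, 24 mm wide, with its floor 65 mm from the centre. When seated this point lies over the pin's axis.
- peg_top (a point): Centre of the top of the finger peg standing up from the cover: round, 18 mm diameter, 26 mm tall above the plate, 50 mm from the cover's centre, directly opposite the notch. Its top is 90 mm above the table at the start, the plate's upper face 64 mm. Smooth and slippery, so fingers slide round it.
- pad_top (a point): Centre of the top face of the round raised hub in the middle of the cover, 34 mm diameter, 22 mm above the plate's underside: 80 mm above the table at the start, 72 mm when the cover is home. The place to press.
- tablet_jar: Bystander, loose: closed white jar, 64 mm across, 64 mm tall. Origin at the underside (centre).
- mask_carton: Bystander, loose: white and green carton, 180 x 100 x 70 mm. Origin at the underside (centre).
- thermometer: Bystander, loose: white infrared thermometer lying on its side, about 150 x 85 x 38 mm. Origin at the underside (centre). Lies 13 to 20 cm from the housing axis.
- cartridge: Bystander, loose: upright white filter cartridge, 60 mm across, 55 mm tall. Origin at the underside (centre). Lies 13 to 20 cm from the housing axis.
- gasket: Bystander, loose: black rubber ring lying flat, 72 mm across, 8 mm thick. Origin at the underside (centre). Lies 13 to 20 cm from the housing axis.
- screwdriver: Bystander, loose: screwdriver lying flat, 160 mm long. Origin at the underside. Lies 13 to 20 cm from the housing axis.
Things that resemble listed ones, but are neither listed nor needed, are in the scene too. What is shaped like the housing but yellow is not meant.

How it is judged:
At the end, for the whole second after the job is handed in: The cover is fully down on the housing (underside 50 mm above the table, within 2 mm), level within 0.03 rad, its centre within 4 mm of the housing axis, the notch around the pin (notch point within 9 mm of the pin's axis), and at rest (z of cover in the frame of housing between 0.047 and 0.052 m and horizontal distance between cover and housing below 0.004 m and horizontal distance between notch and pin_top below 0.009 m and angle between cover's own z axis and vertical below 0.03 rad and linear speed of cover below 0.01 m/s); the robot touches nothing.
It fails at once if the cover is lifted more than 8 mm above its starting height (z of cover in the frame of housing above 0.066 m).
It fails at once if one of the things standing about is shifted by more than 30 mm (distance of any of tablet_jar, mask_carton, thermometer, cartridge, gasket, screwdriver from where it was at the start of the episode above 0.03 m).
It also fails if it takes over 48 s, if anything falls off the work surface, if the arm or the gripper's body presses on something with over 40 N, if the wrist force passes 120 N, or if a joint passes its speed limit or range.

## Working session

There is one attempt and no reset: what is moved stays moved. The work goes in short steps, Python scripts to look and compute and a tool call to move; the robot and the scene stay as the last step left them, time stands still between calls to the robot, and variables do not carry over. Pictures are saved under pics/ and viewed, about 8 in all and at most 12, crops included, and the job is handed in when it is done.

Besides the shell and the picture viewer there is one more tool, called after ">>>" as name(argument=value, ...), one argument or row to a line, values as JSON. play_rows: Moves the arm, as the interface text tells. Its arguments: {"type":"object","properties":{"rows":{"type":"array"},"claw":{"type":"number"}},"required":["rows"]}

```bash
mkdir -p pics; ls; cat > h.py <<'E'
import numpy as np, cv2
from bench import robot, eyes, finder
def ray(p,uv):
    R=cv2.Rodrigues(np.array(p["rvec"],float))[0]; t=np.array(p["tvec"],float).ravel()
    d=R.T@np.array([(uv[0]-p["cx"])/p["fx"],(uv[1]-p["cy"])/p["fy"],1.]); return -R.T@t,d
def atz(p,uv,z):
    o,d=ray(p,uv); return o+d*(z-o[2])/d[2]
def save(p,n,box=None,s=1):
    f=p["frame"][:,:,::-1]
    if box: f=f[box[1]:box[3],box[0]:box[2]]
    cv2.imwrite("pics/"+n,cv2.resize(f,None,fx=s,fy=s,interpolation=cv2.INTER_CUBIC))
E
python3 - <<'E'
from h import *
o=robot.get_obs(); print(o)
for n in["top","scene"]:
    p=eyes.snapshot(n); save(p,n+"1.png"); print(n,p["fx"],p["cx"],p["cy"],p["tvec"])
    for k,z in [("housing",0.03),("cover",.064),("notch",.058),("peg_top",.09),("pad_top",.08),("pin_top",.0575)]:
        try:
            for r in finder.silhouettes(p,k)[:3]: print(k,round(r["conf"],2),np.round(r["box"]),np.round(atz(p,r["box"][:2],z),3))
        except Exception as e: print(k,e)
E
```

```text
pics
{'time': 0.0, 'joint_positions': array([ 1.19692170e+00,  8.79407352e-02,  1.37222644e+00,  1.21989312e-05,
        1.68362026e+00, -1.03096004e-01]), 'qvel': array([ 8.75221464e-04, -6.14556136e-04, -7.24743323e-05, -1.27695154e-03,
        3.23005278e-04,  2.67377667e-04]), 'joint_torque': array([-4.56244015e-04, -3.40171802e+01, -3.02431548e+01,  7.15983007e-02,
        3.27692041e-02, -1.89329717e-04]), 'tool_pos': array([0.14692288, 0.52947455, 0.21832607]), 'ee_rot': array([-3.13941077e+00, -2.37932569e-04,  2.87081513e+00]), 'wrist_force': array([-0.32618933, -0.60673338,  0.8904732 ]), 'wrist_torque': array([0.02844587, 0.00029083, 0.0197178 ]), 'width': 0.09418745219938199}
top 403.4203007525581 314.08802824810897 197.0207193599813 [-0.01306773  0.52770285  1.15414961]
housing 0.77 [396. 273.  73.  69.] [ 0.315 -0.24   0.03 ]
housing 0.63 [295. 207.  68.  64.] [0.498 0.048 0.03 ]
housing 0.23 [294. 202.  53.  62.] [0.513 0.049 0.03 ]
cover 0.58 [295. 202.  55.  56.] [0.51  0.046 0.064]
notch 0.93 [296. 202.  53.  54.] [0.51  0.043 0.058]
pad_top 0.78 [295. 201.  53.  59.] [0.512 0.044 0.08 ]
pad_top 0.67 [310. 148.  21.  21.] [0.66  0.006 0.08 ]
pin_top 0.96 [395. 273.  71.  72.] [ 0.318 -0.232  0.058]
pin_top 0.57 [293. 204.  65.  64.] [0.504 0.051 0.058]
scene 411.53285293354685 317.3748329402585 201.20866220067467 [-0.32198125 -0.27814366  1.32348251]
housing 0.84 [188. 209.  79.  64.] [ 0.341 -0.247  0.03 ]
housing 0.79 [326. 213.  78.  53.] [0.553 0.022 0.03 ]
cover 0.74 [326. 189.  62.  49.] [0.514 0.051 0.064]
notch 0.76 [325. 190.  65.  43.] [0.511 0.05  0.058]
peg_top 0.9 [326. 188.  63.  48.] [0.531 0.037 0.09 ]
peg_top 0.31 [327. 208.  76.  51.] [0.583 0.002 0.09 ]
pad_top 0.65 [326. 191.  61.  46.] [0.531 0.04  0.08 ]
pin_top 0.96 [326. 209.  76.  52.] [0.561 0.017 0.057]
pin_top 0.86 [191. 207.  80.  66.] [ 0.365 -0.244  0.057]
```

```bash
python3 - <<'E'
from h import *
p=eyes.snapshot("top"); save(p,"top2.png",(215,120,375,240),5)
E
```

```text
(no output)
```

View pics/top1.png

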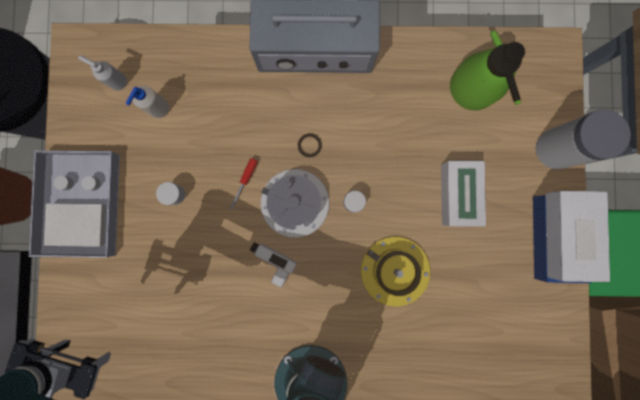

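View pics/top2.png

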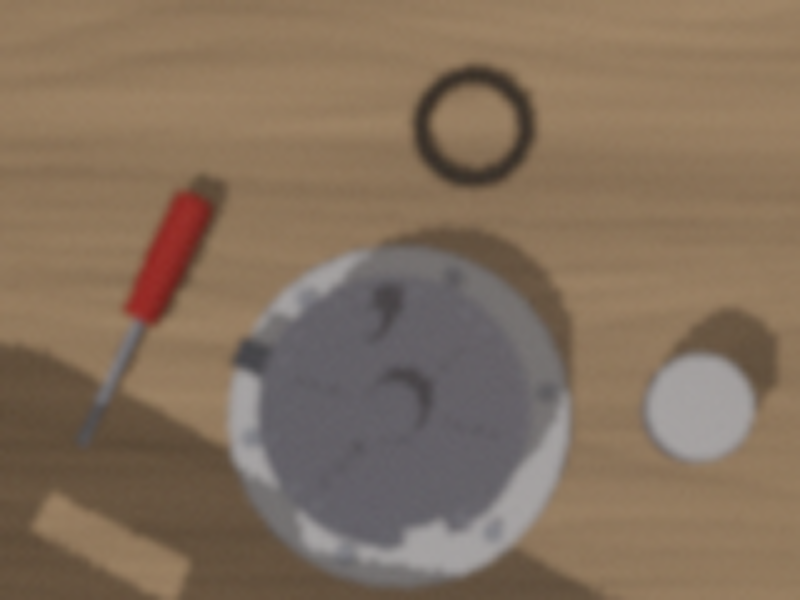

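The top view shows the white housing at about (295,202) px, with its bracket and pin at the left (265,191). The peg is at the top (291,181) and the notch at the lower right of centre (301,227). So the notch has to turn about -127°. I'll move above the housing and look from close up.

```bash
python3 - <<'E'
from h import *
p=eyes.snapshot("wrist"); print(p["mount"],p["fx"],robot.nose_length)
o=robot.get_obs(); from scipy.spatial.transform import Rotation as R
T=R.from_euler('xyz',o["ee_rot"])
d=np.array([0.47,0.05,0.34])-o["tool_pos"]; print(T.inv().apply(d)*100)
E
```

```text
[[ 6.32955637e-05 -9.61294004e-01 -2.75524652e-01  8.03100131e-02]
 [ 9.99999997e-01  7.32154997e-05 -2.57184151e-05 -9.96566354e-04]
 [ 4.48956333e-05 -2.75524649e-01  9.61294006e-01 -1.64681634e-01]
 [ 0.00000000e+00  0.00000000e+00  0.00000000e+00  1.00000000e+00]] 345.16068328230193 0.014
[-43.95027918 -37.6066128  -12.05202728]
```

>>> play_rows(
  rows=[
    {"linear": [0,0,-3],"spin": 0},
    {"linear": [0,0,-3],"spin": 0},
    {"linear": [0,0,-3],"spin": 0},
    {"linear": [0,0,-3],"spin": 0},
    {"linear": [-2.8,-2.4,0],"spin": 0},
    {"linear": [-2.8,-2.4,0],"spin": 0},
    {"linear": [-2.8,-2.4,0],"spin": 0},
    {"linear": [-2.8,-2.4,0],"spin": 0},
    {"linear": [-2.8,-2.4,0],"spin": 0},
    {"linear": [-2.8,-2.4,0],"spin": 0},
    {"linear": [-2.8,-2.4,0],"spin": 0},
    {"linear": [-2.8,-2.4,0],"spin": 0},
  ],
)

```text
time: 1.8
tool_pos: [0.3121, 0.2835, 0.3397]
ee_rot: [3.141, 0.001, 2.871]
wrist_force: [1.3, 0.8, -0.0]
width: 0.0941
```

>>> play_rows(
  rows=[
    {"linear": [-2.8,-2.4,0],"spin": 0},
    {"linear": [-2.8,-2.4,0],"spin": 0},
    {"linear": [-2.8,-2.4,0],"spin": 0},
    {"linear": [-2.8,-2.4,0],"spin": 0},
    {"linear": [-2.8,-2.4,0],"spin": 0},
    {"linear": [-2.8,-2.4,0],"spin": 0},
    {"linear": [-2.8,-2.4,0],"spin": 0},
    {"linear": [0,0,0],"spin": -6},
    {"linear": [0,0,0],"spin": -6},
    {"linear": [0,0,0],"spin": -6},
    {"linear": [0,0,0],"spin": -6},
    {"linear": [0,0,0],"spin": -6},
  ],
  claw=3.4,
)

```text
time: 2.8
tool_pos: [0.4556, 0.0705, 0.3395]
ee_rot: [3.142, 0.0, -2.884]
wrist_force: [0.8, -0.2, 0.2]
width: 0.0344
```

>>> play_rows(
  rows=[
    {"linear": [0,0,0],"spin": 0},
    {"linear": [0,0,0],"spin": 0},
  ],
)

```text
time: 2.97
tool_pos: [0.4555, 0.0707, 0.3396]
ee_rot: [3.142, 0.0, -2.892]
wrist_force: [0.6, -0.3, -0.1]
width: 0.034
```

```bash
cat >> h.py <<'E'
from scipy.spatial.transform import Rotation as Rot
def wrist():
    o=robot.get_obs(); p=eyes.snapshot("wrist")
    T=np.eye(4); T[:3,:3]=Rot.from_euler('xyz',o["ee_rot"]).as_matrix(); T[:3,3]=o["tool_pos"]
    C=np.linalg.inv(T@np.array(p["mount"]))
    p["rvec"]=cv2.Rodrigues(C[:3,:3])[0]; p["tvec"]=C[:3,3]; return o,p
E
python3 - <<'E'
from h import *
o,p=wrist(); print(o["time"],o["tool_pos"],o["ee_rot"],o["wrist_force"],o["width"]); save(p,"w1.png")
for k,z in [("housing",0.03),("cover",.064),("notch",.058),("peg_top",.09),("pad_top",.08),("pin_top",.0575)]:
    for r in finder.silhouettes(p,k)[:3]: print(k,round(r["conf"],2),np.round(r["box"]),np.round(atz(p,r["box"][:2],z),3))
E
```

```text
2.9667 [0.45549558 0.07071468 0.33956234] [ 3.14153481e+00  2.44265056e-04 -2.89150113e+00] [ 0.57724022 -0.27148945 -0.13943111] 0.03399665457229491
housing 0.91 [112.  43. 157.  85.] [ 0.367 -0.224  0.03 ]
housing 0.74 [301. 188. 134. 116.] [0.492 0.051 0.03 ]
cover 0.66 [296. 205. 114. 115.] [0.507 0.05  0.064]
cover 0.55 [300. 187. 133. 114.] [0.482 0.05  0.064]
peg_top 0.69 [298. 206. 117. 113.] [0.499 0.052 0.09 ]
pad_top 0.57 [297. 208. 113. 114.] [0.505 0.051 0.08 ]
pin_top 0.92 [302. 188. 132. 115.] [0.484 0.051 0.057]
pin_top 0.71 [113.  44. 159.  87.] [ 0.369 -0.206  0.057]
```

View pics/w1.png

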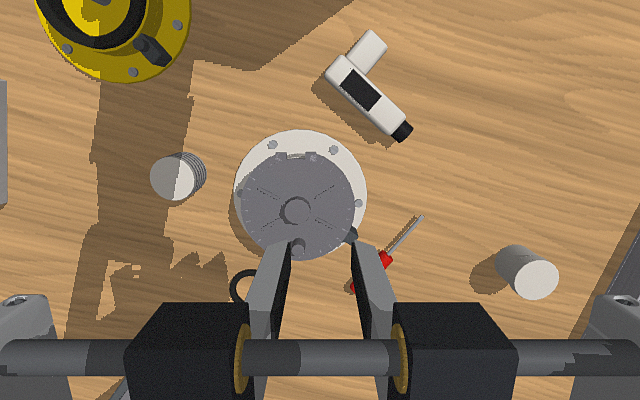

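The wrist view shows the cover with its hub at about (297,210) px. The peg is at (298,245), the notch at the top (296,157), and the pin and bracket at (349,236), beside a fingertip. I need a closer crop for exact pixels.

```bash
python3 - <<'E'
from h import *
o,p=wrist(); save(p,"w2.png",(225,122,375,267),4)
E
```

```text
(no output)
```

View pics/w2.png

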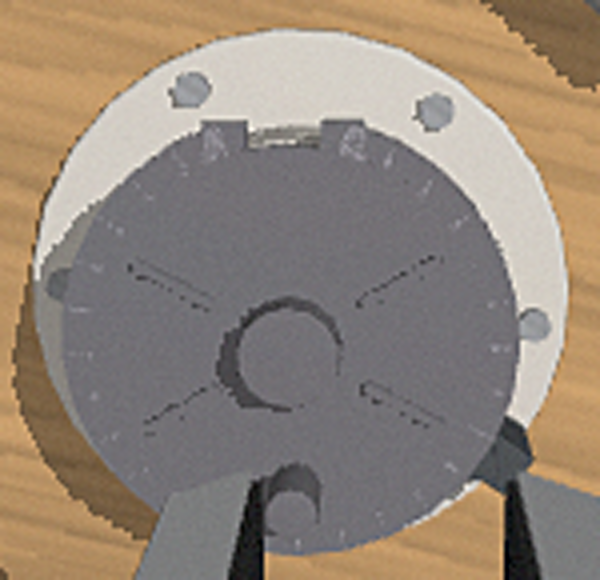

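```bash
python3 - <<'E'
from h import *
o,p=wrist()
f=lambda x,y,z: atz(p,(x/4+225-.4,y/4+122-.4),z)
hub=f(290,355,.08);pg=f(292,510,.09);n=f(284.5,122,.064);fl=f(284,148,.064);br=f(513,455,.044)
for q in(hub,pg,n,fl,br):print(np.round(q,4))
# fit cover disc: rim pts
rim=np.array([f(x,y,.064)[:2] for x,y in[(63,325),(519,320),(290,553),(400,530),(498,230),(100,205),(90,440)]])
fla=np.array([f(x,y,.010)[:2] for x,y in[(290,29),(567,290),(45,220),(130,75),(480,80),(550,200)]])
from scipy.optimize import least_squares
for P,r in((rim,.076),(fla,.1)):
    s=least_squares(lambda c:np.hypot(*(P-c).T)-r,P.mean(0)); print(s.x,s.fun*1000)
c=s.x
for q in(pg,n,fl,br): print(np.degrees(np.arctan2(*(q[:2]-hub[:2])[::-1])),np.linalg.norm(q[:2]-hub[:2]))
E
```

```text
[0.5088 0.0527 0.08  ]
[0.5565 0.0654 0.09  ]
[0.439  0.0332 0.064 ]
[0.4471 0.035  0.064 ]
[0.5363 0.1383 0.044 ]
[0.50941871 0.05237963] [-0.18334162 -0.34869366  0.13681064  0.54328316  1.59092091  0.61995158
  1.09628487]
[0.50890882 0.05238932] [-1.8828962  -1.88302076 -2.5148178   1.28172084  3.09987279 -1.88848985]
14.896668370598753 0.0493924657464477
-164.40534229943685 0.07245336661582127
-163.97203213680666 0.06419801492359697
72.20887917180518 0.08994305504090962
```

>>> play_rows(
  rows=[
    {"linear": [-3.24,-1.0,0],"spin": 0},
    {"linear": [-3.24,-1.0,0],"spin": 0},
    {"linear": [-3.24,-1.0,0],"spin": -1},
    {"linear": [0,0,3.3],"spin": 0},
    {"linear": [0,0,3.3],"spin": 0},
    {"linear": [0,0,3.3],"spin": 0},
    {"linear": [0,0,3.3],"spin": 0},
    {"linear": [0,0,3.3],"spin": 0},
    {"linear": [0,0,3.3],"spin": 0},
    {"linear": [0,0,2.7],"spin": 0},
    {"linear": [0,0,0],"spin": 0},
    {"linear": [0,0,0],"spin": 0},
  ],
)

```text
time: 4.42
tool_pos: [0.556, 0.066, 0.113]
ee_rot: [3.14, -0.004, -2.871]
wrist_force: [-0.4, 0.4, 0.3]
width: 0.034
```

```bash
python3 - <<'E'
from h import *
o,p=wrist(); print(o["time"],o["tool_pos"],o["ee_rot"],o["wrist_force"],o["width"]); save(p,"w3.png")
E
```

```text
4.4167 [0.55600302 0.06600082 0.11300168] [ 3.14049669 -0.00396509 -2.87145642] [-0.35814263  0.43216694  0.26087277] 0.0339924897639888
```

View pics/w3.png

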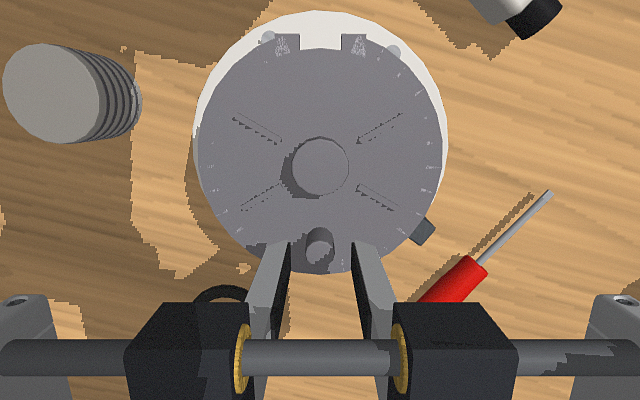

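The peg is centred between the fingers (319,245). The bracket's end is clearly visible at about (424,232).

```bash
python3 - <<'E'
from h import *
o,p=wrist()
f=p["frame"][205:260,400:450]; cv2.imwrite("pics/w4.png",cv2.resize(f[:,:,::-1],None,fx=10,fy=10,interpolation=cv2.INTER_NEAREST))
for uv,z in[((320,167),.08),((319.5,246),.09),((320.5,48),.064)]:print(np.round(atz(p,uv,z),4))
E
```

```text
[0.5127 0.0523 0.08  ]
[0.5567 0.0642 0.09  ]
[0.4487 0.0349 0.064 ]
```

View pics/w4.png

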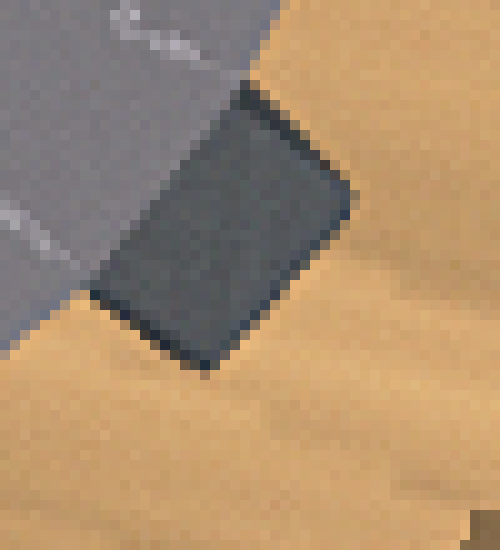

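>>> play_rows(
  rows=[
    {"linear": [0,0,1.0],"spin": 0},
    {"linear": [0,0,1.0],"spin": 0},
    {"linear": [0,0,1.0],"spin": 0},
    {"linear": [0,0,0],"spin": 0},
  ],
  claw=2.6,
)

```text
time: 4.85
tool_pos: [0.5556, 0.066, 0.0819]
ee_rot: [3.14, -0.004, -2.871]
wrist_force: [-0.9, -0.2, -0.4]
width: 0.0261
```

>>> play_rows(
  rows=[
    {"linear": [0.026,-0.512,0],"spin": 6},
    {"linear": [0.026,-0.512,0],"spin": 6},
    {"linear": [0.026,-0.512,0],"spin": 6},
    {"linear": [0.026,-0.512,0],"spin": 6},
    {"linear": [0.026,-0.512,0],"spin": 6},
    {"linear": [0.026,-0.512,0],"spin": 6},
    {"linear": [0.026,-0.512,0],"spin": 6},
    {"linear": [0.026,-0.512,0],"spin": 6},
    {"linear": [0.026,-0.512,0],"spin": 6},
    {"linear": [0.026,-0.512,0],"spin": 6},
    {"linear": [0,0,0],"spin": 0},
    {"linear": [0,0,0],"spin": 0},
  ],
)

```text
time: 5.85
tool_pos: [0.5449, 0.0185, 0.0844]
ee_rot: [-3.142, -0.0, 2.367]
wrist_force: [0.2, -0.5, 0.5]
width: 0.0257
```

```bash
python3 - <<'E'
from h import *
o,p=wrist(); print(o["time"],o["tool_pos"],o["ee_rot"],o["wrist_force"],o["width"]); 
c=np.array([.509,.0525]); d=o["tool_pos"][:2]-c; print(np.linalg.norm(d),np.degrees(np.arctan2(d[1],d[0])),np.degrees(o["ee_rot"][2])%360)
T=np.eye(4); T[:3,:3]=Rot.from_euler('xyz',[3.14049669,-0.00396509,-2.87145642]).as_matrix(); T[:3,3]=[0.55600302,0.06600082,0.11300168]
C=np.linalg.inv(T@np.array(p["mount"]))
p["rvec"]=cv2.Rodrigues(C[:3,:3])[0]; p["tvec"]=C[:3,3]
for uv,z in[((321,167),.08),((320,252),.09),((320.5,48),.064),((435,224),.044),((420.5,241.5),.044)]:
  q=atz(p,uv,z);d=q[:2]-c;print(np.round(q,4),np.linalg.norm(d),np.degrees(np.arctan2(d[1],d[0])))
E
```

```text
5.85 [0.54487507 0.01847328 0.08441598] [-3.14154104e+00 -7.03071214e-05  2.36698890e+00] [ 0.15898989 -0.47309489  0.54781428] 0.02567968730896924
0.049445300041967816 -43.48533165209265 135.61847418271716
[0.5113 0.0532 0.08  ] 0.0024216865185980796 15.84244729046972
[0.5584 0.0656 0.09  ] 0.05114332161369213 14.840020392653857
[0.448  0.0353 0.064 ] 0.06333476942432584 -164.2778485884204
[0.5349 0.1444 0.044 ] 0.09546142386719841 74.27852234058582
[0.5503 0.139  0.044 ] 0.0958282820439842 64.49148943900845
```

>>> play_rows(
  rows=[
    {"linear": [0.026,-0.515,0],"spin": 6},
    {"linear": [0.026,-0.515,0],"spin": 6},
    {"linear": [0.026,-0.515,0],"spin": 6},
    {"linear": [0.026,-0.515,0],"spin": 6},
    {"linear": [0.026,-0.515,0],"spin": 6},
    {"linear": [0.026,-0.515,0],"spin": 6},
    {"linear": [0.026,-0.515,0],"spin": 6},
    {"linear": [0.026,-0.515,0],"spin": 6},
    {"linear": [0.026,-0.515,0],"spin": 6},
    {"linear": [0.026,-0.515,0],"spin": 6},
    {"linear": [0.026,-0.515,0],"spin": 6},
    {"linear": [0,0,0],"spin": 0},
  ],
)

```text
time: 6.9
tool_pos: [0.4923, 0.0072, 0.0846]
ee_rot: [3.142, -0.0, 1.213]
wrist_force: [0.2, -0.2, 0.1]
width: 0.0258
```

```bash
python3 - <<'E'
from h import *
o,p=wrist(); print(o["time"],o["tool_pos"],o["ee_rot"],o["wrist_force"],o["width"]); 
c=np.array([.5095,.0527]); d=o["tool_pos"][:2]-c; print(np.linalg.norm(d),np.degrees(np.arctan2(d[1],d[0])),np.degrees(o["ee_rot"][2])%360)
save(p,"w5.png",(170,0,470,270),2)
E
```

```text
6.9 [0.49227592 0.00724979 0.08463006] [ 3.14155203e+00 -2.05255668e-04  1.21325207e+00] [ 0.23632402 -0.15198822  0.13728753] 0.025848845224301684
0.0486044263424796 -110.75499615314199 69.51422307040609
```

View pics/w5.png

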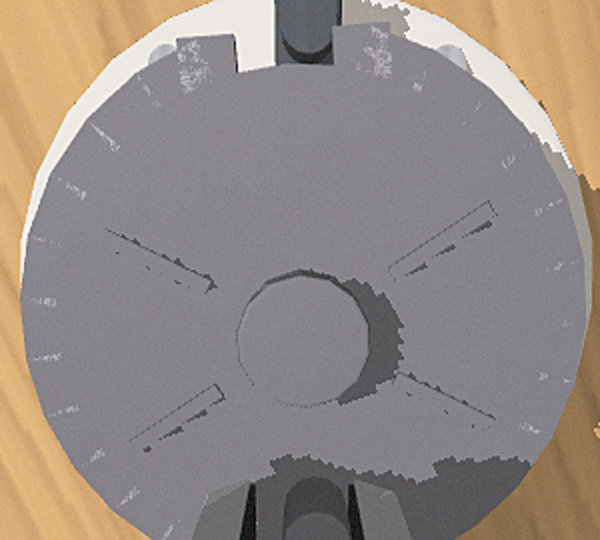

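The pin (crop column 308) lies 22 px, about 4.5°, to the right of the notch's middle (286). I'll keep pushing the same way.

>>> play_rows(
  rows=[
    {"linear": [0.01,-0.19,0],"spin": 2.25},
    {"linear": [0.01,-0.19,0],"spin": 2.25},
    {"linear": [0,0,0],"spin": 0},
    {"linear": [0,0,0],"spin": 0},
  ],
)

```text
time: 7.28
tool_pos: [0.4896, 0.0085, 0.0846]
ee_rot: [3.141, -0.0, 1.138]
wrist_force: [0.2, 0.7, -0.6]
width: 0.0261
```

```bash
python3 - <<'E'
from h import *
o,p=wrist(); print(o["time"],o["tool_pos"],o["ee_rot"],o["wrist_force"],o["width"]); 
save(p,"w6.png",(170,0,470,270),2)
E
```

```text
7.2833 [0.48955054 0.00846303 0.08460535] [ 3.14109233e+00 -1.93256916e-04  1.13760984e+00] [ 0.23773208  0.71278461 -0.61273901] 0.026100416299298698
```

View pics/w6.png

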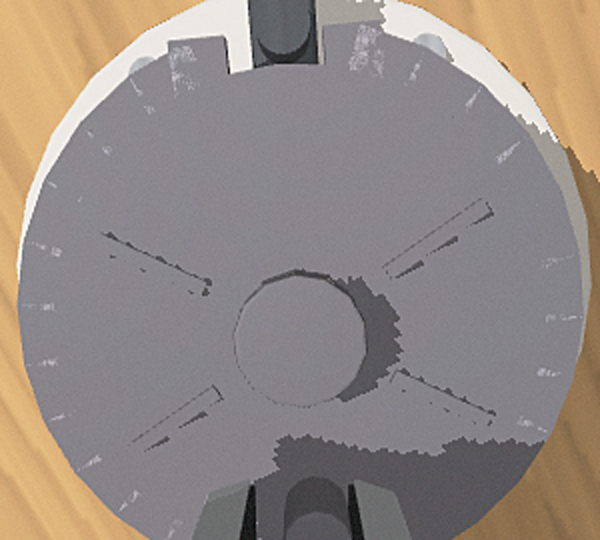

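The remaining offset is about 9 px, or 2° (notch middle at 276, pin at 285). One more small push.

>>> play_rows(
  rows=[
    {"linear": [0.003,-0.09,0],"spin": 1.0},
    {"linear": [0.003,-0.09,0],"spin": 1.0},
    {"linear": [0,0,0],"spin": 0},
    {"linear": [0,0,0],"spin": 0},
  ],
)

```text
time: 7.67
tool_pos: [0.4877, 0.0093, 0.0846]
ee_rot: [3.141, -0.0, 1.1]
wrist_force: [0.7, -0.7, 0.2]
width: 0.026
```

```bash
python3 - <<'E'
from h import *
o,p=wrist(); print(o["time"],o["tool_pos"],o["ee_rot"],o["wrist_force"],o["width"]); 
save(p,"w7.png",(270,0,370,100),6)
E
```

```text
7.6667 [0.48767533 0.00926724 0.08455739] [ 3.14120102e+00 -1.74648605e-04  1.09973951e+00] [ 0.6885039  -0.71867801  0.18071069] 0.025953126655147648
```

View pics/w7.png

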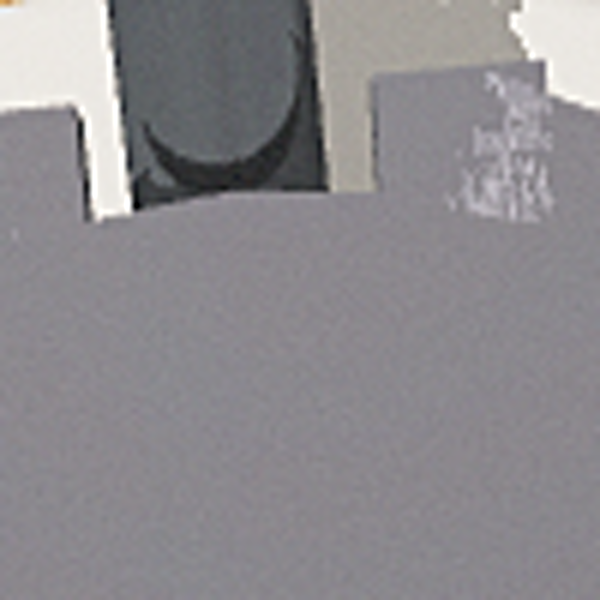

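The notch (mid about 224–233) and pin/bracket (mid about 218–230) now line up to within about 0.5°. Next I free the fingers, lift over the peg, centre on the hub and close the fingers.

>>> play_rows(
  rows=[
    {"linear": [0,0.35,0],"spin": 0},
    {"linear": [0,0,0],"spin": 0},
    {"linear": [0,0,-1.5],"spin": 0},
    {"linear": [0,0,-1.5],"spin": 0},
    {"linear": [0,0,-1.5],"spin": 0},
    {"linear": [1.62,-0.13,0],"spin": 0},
    {"linear": [1.62,-0.13,0],"spin": 0},
    {"linear": [1.62,-0.13,0],"spin": 0},
    {"linear": [0,0,0],"spin": 0},
    {"linear": [0,0,0],"spin": 0},
  ],
)

```text
time: 8.55
tool_pos: [0.5089, 0.053, 0.1291]
ee_rot: [-3.141, 0.001, 1.101]
wrist_force: [-0.1, -0.4, -0.1]
width: 0.0257
```

>>> play_rows(
  rows=[
    {"linear": [0,0,0.9],"spin": 0},
    {"linear": [0,0,0.9],"spin": 0},
    {"linear": [0,0,0.9],"spin": 0},
    {"linear": [0,0,0],"spin": 0},
    {"linear": [0,0,0],"spin": 0},
    {"linear": [0,0,0],"spin": 0},
  ],
  claw=0,
)

```text
time: 9.05
tool_pos: [0.5091, 0.0525, 0.1022]
ee_rot: [-3.141, 0.0, 1.099]
wrist_force: [0.8, 0.2, -0.8]
width: 0.0004
```

Now I check that the notch stayed aligned and the tips are over the hub before pressing.

```bash
python3 - <<'E'
from h import *
o,p=wrist(); print(o["time"],o["tool_pos"]); 
save(p,"w8.png",(170,0,470,290),2)
E
```

```text
9.05 [0.50907636 0.05249921 0.10223625]
```

View pics/w8.png

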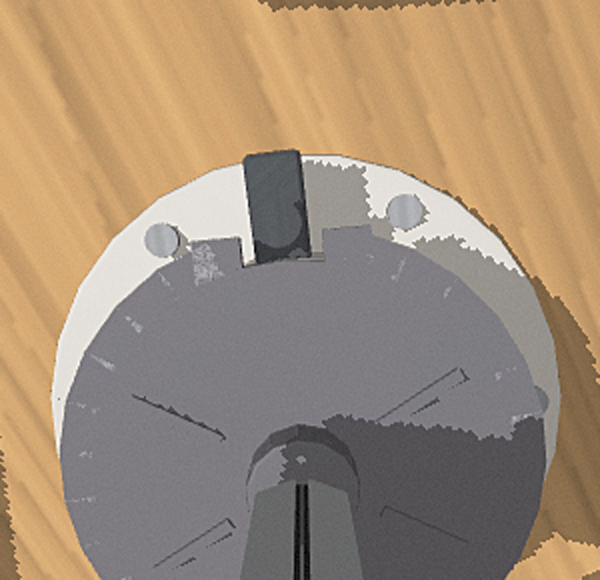

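The notch (243–324, mid 283) sits round the pin (mid about 281), and the tips are over the hub. Pressing.

>>> play_rows(
  rows=[
    {"linear": [0,0,0.4],"spin": 0},
    {"linear": [0,0,0.3],"spin": 0},
    {"linear": [0,0,0.1],"spin": 0},
    {"linear": [0,0,0.1],"spin": 0},
    {"linear": [0,0,0.1],"spin": 0},
    {"linear": [0,0,0.1],"spin": 0},
    {"linear": [0,0,0.1],"spin": 0},
    {"linear": [0,0,0.1],"spin": 0},
    {"linear": [0,0,0],"spin": 0},
    {"linear": [0,0,0],"spin": 0},
  ],
)

```text
time: 9.93
tool_pos: [0.5091, 0.0528, 0.0909]
ee_rot: [3.141, -0.0, 1.099]
wrist_force: [-2.6, -0.3, 5.8]
width: 0.0004
```

>>> play_rows(
  rows=[
    {"linear": [0,0,0.1],"spin": 0},
    {"linear": [0,0,0.1],"spin": 0},
    {"linear": [0,0,0.1],"spin": 0},
    {"linear": [0,0,0.1],"spin": 0},
    {"linear": [0,0,0.1],"spin": 0},
    {"linear": [0,0,0],"spin": 0},
    {"linear": [0,0,0],"spin": 0},
  ],
)

```text
time: 10.52
tool_pos: [0.5092, 0.0528, 0.0862]
ee_rot: [3.141, -0.0, 1.099]
wrist_force: [-3.4, -0.3, 7.4]
width: 0.0005
```

>>> play_rows(
  rows=[
    {"linear": [0,0,0.1],"spin": 0},
    {"linear": [0,0,0.1],"spin": 0},
    {"linear": [0,0,0.1],"spin": 0},
    {"linear": [0,0,0],"spin": 0},
    {"linear": [0,0,0],"spin": 0},
  ],
)

```text
time: 10.93
tool_pos: [0.5093, 0.0528, 0.0861]
ee_rot: [3.14, -0.0, 1.1]
wrist_force: [-9.3, 0.0, 20.3]
width: 0.0006
```

The force jumped to 20 N with no further motion, and the TCP is at 0.086 as expected: that's the hard stop. I'll lift clear and check.

>>> play_rows(
  rows=[
    {"linear": [0,0,-0.4],"spin": 0},
    {"linear": [0,0,-1],"spin": 0},
    {"linear": [0,0,-3],"spin": 0},
    {"linear": [0,0,-3],"spin": 0},
    {"linear": [0,0,-3],"spin": 0},
    {"linear": [0,0,-3],"spin": 0},
    {"linear": [-3,0,0],"spin": 0},
    {"linear": [-3,0,0],"spin": 0},
    {"linear": [0,0,0],"spin": 0},
    {"linear": [0,0,0],"spin": 0},
  ],
)

```text
time: 11.77
tool_pos: [0.4818, -0.0014, 0.2158]
ee_rot: [3.141, -0.001, 1.097]
wrist_force: [-0.6, -1.3, 0.4]
width: 0.0
```

```bash
python3 - <<'E'
from h import *
o,p=wrist(); print(o["time"],o["tool_pos"],o["wrist_force"]); 
save(p,"w9.png",(170,30,470,280),2)
E
```

```text
11.7667 [ 0.48183077 -0.0013898   0.21580906] [-0.643196   -1.30733727  0.3533139 ]
```

View pics/w9.png

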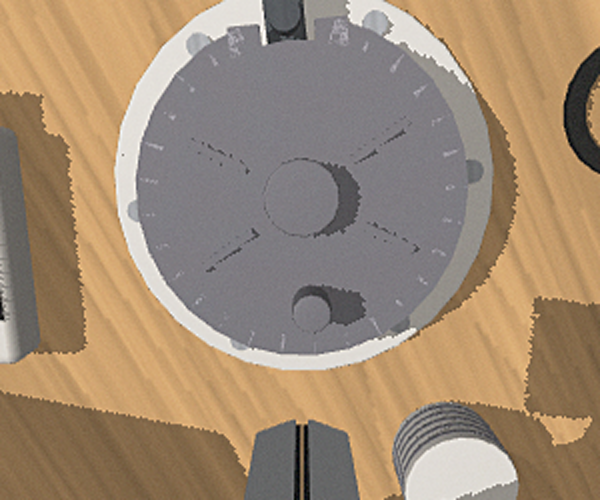

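The cover sits concentric and level, with the pin standing in the notch (287,20), and the gripper is clear. Handing in.

```bash
python3 -c "
from bench import robot; print(robot.close_job())"
```

```text
the job is handed in; nothing more can be done
None
```

The filter housing is closed, as far as my checks show; handing in gave no verdict.

- **Turning:** I straddled the finger peg with the fingertips and pushed the cover round about 125°, until the notch met the pin. The last close-up before pressing showed them in line to within about 0.5°.
- **Pressing:** I pressed on the hub with closed fingers. The cover slid down at about 6–7 N and met a hard stop, where the force rose to 20 N with no further motion. The fingertips were then at 72 mm, which is the hub's height when the cover is home.
- **Final check:** The last picture shows the cover centred and apparently level, with the pin in the notch. The gripper is well clear, with no contact force beyond the noise. The job took about 12 s of the 48 s allowed.
- **Bystanders:** I never moved near them, but I did not measure their positions again.
- **Disagreements:** Single-view estimates of the housing's position differed by about 2–4 mm, and those of the pin's direction by about 3°. I relied on the close-up pictures for the final alignment.

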